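Load the last tube carrier and confirm its lane

TASK

One of the four black tube carriers in the loading dock has been left sticking out towards you: push it gently with the fingertips along its lane until it is fully home against the rubber stop at its far end, level with its neighbours. Then press the round key on the white block at the end of that same lane all the way down, gently, let it come back up and withdraw. Do not grasp or lift anything, and leave the other carriers, the other keys, the bottle, the grey box and the beaker alone.

Things in the scene. Friction and masses are not known exactly. Their poses are not given: they have to be found in the camera images.
- dock: Fixed loading dock: aluminium plinth 240 x 224 x 12 mm with four parallel lanes side by side, 50 mm apart, and a 36 mm high white cheek on each side. Origin on the table near its middle; x runs along the lanes away from the robot end to the white key blocks, y across the lanes, z up. Fixed, turned by up to 0.2 rad.
- lane_out: Lane of carrier_out (any of the four). Origin at mid-lane on the plinth, 12 mm above the table; x to its white block. Floor 6 mm thick; guide strips 10 mm high, 38 mm apart. The block (x = 79 to 125 mm, top 52 mm above the origin) closes the far end; its sprung rubber stop pad (face at x = 70 mm, gives 9 mm at 1.5 N/mm) stops the carrier: home with its origin at x = 10 mm.
- carrier_out: The one that sticks out, 30 to 60 mm: loose black tube carrier 120 (x) x 34 (y) mm, about 0.25 kg; slides in its lane with 2 mm side play and 1 to 5 N of friction. Body 30 mm high, five capped tubes to 60 mm; at the robot end an upright end plate 58 mm high, 34 wide, 8 thick, to be pushed towards +x. Origin at the centre of its underside, x towards the white block.
- carrier_out_face (a point): Centre of the outer (robot-side) face of carrier_out's end plate, 29 mm above the carrier's underside (47 mm above the table). When home this point is at x = -50 mm in the lane_out frame; past that the sprung stop pushes back.
- key_out (a joint): Travel of the round key on the block of lane_out, m: 0 up, 0.008 fully down. Spring key (1 N per mm); about 8 N holds it fully down, and it comes back up by itself.
- key_out_top (a point): Centre of the top face of that key, a round white key 24 mm across, pressed straight down; at x = +98 mm, y = 0 in the lane_out frame, in line with the carrier.
- carrier_a: An identical carrier already home in another lane, same frame and sizes; leave alone.
- key_a (a joint): Travel of the key at the end of carrier_a's lane, 0 up to 0.008 m down; leave alone.
- key_a_top (a point): Centre of the top of key_a, same shape as key_out.
- carrier_b: An identical carrier already home in another lane, same frame and sizes; leave alone.
- key_b (a joint): Travel of the key at the end of carrier_b's lane, 0 up to 0.008 m down; leave alone.
- key_b_top (a point): Centre of the top of key_b, same shape as key_out.
- carrier_c: An identical carrier already home in another lane, same frame and sizes; leave alone.
- key_c (a joint): Travel of the key at the end of carrier_c's lane, 0 up to 0.008 m down; leave alone.
- key_c_top (a point): Centre of the top of key_c, same shape as key_out.
- bottle: Amber bottle, 56 mm across, 120 mm tall, standing on the table beside the dock (+y side); origin at the centre of its underside; leave alone.
- tipbox: Grey box with a clear lid, 112 x 77 x 59 mm, standing beside the dock (-y side); origin at the centre of its underside; leave alone.
- beaker: Empty glass beaker, 56 mm across, 65 mm tall, standing beside the dock nearer the robot (-y side); origin at the centre of its underside; leave alone.
Not all that is in view belongs to the job. What is shaped like the carrier_out but purple, red or turquoise is not meant.

How it is judged:
By the outcome, as a careful person would: the job done as asked, in the order asked, and still so for the second after the job is handed in, with the robot touching nothing.
It also fails if it takes over 48 s, if anything falls off the work surface, if the arm or the gripper's body presses on something with over 40 N, if the wrist force passes 120 N, or if a joint passes its speed limit or range.

ROBOT

A 7-joint arm with a two-finger parallel gripper is mounted at the origin on the work surface. World frame = base frame: x ahead of the robot, y to its left, z up, the work surface at z = 0. Lengths are in m, angles in degrees, forces in N, time in s.
With the tool pointing down it reaches from about 0.35 to 0.9 m from the base axis. Payload 19.9 kg.
Tool frame: the origin (TCP) lies at the very end of the fingers, on their centre line; the grasp point (between the pads) lies 19 mm behind it (manip.grip_depth is the z of the grasp point in the tool frame, in m); z points along the fingers, y is the line along which they close (so a half turn about z gives the same grasp; the last joint's range is limited). The gripper opens to 94 mm and grips with 3 to 60 N. Pads are 16 mm wide; open, the fingers measure 119 mm over their backs; the gripper's body (75 mm by 177 mm) begins 78 mm behind the grasp point.
Start: joints at [-71.362, 23.915, -0.59, 92.452, 0.269, 63.638, -3.037], TCP at [0.224, 0.583, 0.205] pointing down, gripper open.
Joint ranges: [-161.28, 161.28], [-22.2, 115.67], [-73.04, 71.86], [3.21, 147.25], [-68.34, 248.33], [10.77, 114.83], [-161.83, 161.83]. Speed limits (degrees/s): [108.29, 108.29, 136.94, 136.94, 172.46, 172.46, 172.46].

INTERFACE

Orientations are given as [roll, pitch, yaw] about the fixed x, y, z axes, in that order (R = Rz(yaw) Ry(pitch) Rx(roll)).
In Python, from workcell import manip gives the robot as it stands.
- The arm moves only by the tool drive_tool, never from a script. Its arguments are lists of equal length, an entry for each row: "offset": the shift along the tool's x, y, z in cm, a list of three; "yaw": the turn about the tool's z in rad. In form: {"offset": [[tx, ty, tz], ...], "yaw": [yaw, ...]}. A call has 1 to 10 rows; each row shifts and turns the commanded pose from where the row before left it, along the tool's axes as they then stand; what a row does not reach is not made up. A row lasts 1/12 s, in which the tool goes at most 41.7 mm and 7.16 degrees, less where a joint would pass 70% of its speed; a pose out of reach is approached as far as the arm can. A call is refused whole if a number of a shift passes 4.17 or a number of a turn 0.125, either way. A call with a gripper value outside its range is refused whole. "grip" is the opening, from -1 (shut) to 1 (fully open), set as the call begins (left out, the last holds). The fingers move at their own pace and stop on an object; "squeeze" is the grip in N (left out, the last holds). Time passes only in rows, so rows that do not move let the fingers close. It gives the time, the measured TCP pose, the force, the opening and the grip force at its end, in the units of the state.
- manip.read_state(): the state, without advancing time (a new reading comes with each control period).
- manip.capture(name): name is "scene" or "side" or "wrist"; returns the picture (420x560x3 uint8, blue, green, red); there is no depth.
- manip.camera_model(name): a dict with "vertical_fov" (degrees; the focal length in pixels is half the picture's height over the tangent of half this angle, whatever the lens; pixels are square), "cx", "cy" (the principal point, pixels), "R" (3x3) and "t" (3): a world point X has camera coordinates R X + t. Camera axes: x right, y down, z forward; pixel columns grow to the right and rows downward; lengths in m; the calibration is good to about 2 mm. A picture is of the moment at which its call begins: read the wrist's pose just before it. camera_model takes no time and is no camera call; for the wrist camera it gives the pose at the moment of the call.
- manip.sign_off(): hands the job in; it is judged then, once.
The state is a dict: "time": time; "qpos": joint angles; "qvel": joint speeds; "joint_torque": joint torques, N m; "tool_pos": TCP position; "orientation": TCP orientation; "force": force on the tool from outside, world axes, zero at the start; "moment": the same for the moment, N m; "width": finger opening in m; "grasp_force": force on a finger pad.
Only numpy, scipy, OpenCV 4.12 (cv2) and the standard library are available. Lean on these libraries where they do the work, as an engineer would, in place of code of your own. Each camera call takes 0.05 s, during which the arm holds its last target. There are 200 camera calls.

## Working session

There is one attempt and no reset: what is moved stays moved. The work goes in short steps, Python scripts to look and compute and a tool call to move; the robot and the scene stay as the last step left them, time stands still between calls to the robot, and variables do not carry over. Pictures are saved under pics/ and viewed, at most 10 in all, crops included, and the job is handed in when it is done.

Besides the shell and the picture viewer there is one more tool, called after "Call:" as a command line: name --pt "numbers of a row" for each row, then --argument value for the rest. drive_tool: Moves the arm, as the interface text tells. Its arguments: {"type":"object","properties":{"offset":{"type":"array","items":{"type":"array","items":{"type":"number"}}},"yaw":{"type":"array","items":{"type":"number"}},"grip":{"type":"number"},"squeeze":{"type":"number"}},"required":["offset","yaw"]}

```bash
mkdir -p pics; python3 - <<'E'
from workcell import manip
import cv2,numpy as np
for n in("scene","side"):
    cv2.imwrite(f"pics/{n}0.png",manip.capture(n)); m=manip.camera_model(n); print(n,m["vertical_fov"],m["cx"],m["cy"],(-np.array(m["R"]).T@np.array(m["t"])).round(3))
s=manip.read_state();print(s["time"],s["tool_pos"],s["orientation"],s["force"],s["width"],manip.grip_depth)
E
```

```text
scene 46.811206116508245 278.5411655275825 206.02760885253844 [1.246 0.308 1.098]
side 42.021847159416794 280.85497822409314 205.70487619906103 [ 0.548 -1.144  1.086]
0.1 [0.22404074 0.5831261  0.20491132] [-1.79941216e+02  4.61207610e-03  1.58984305e+02] [-0.2678758   0.89020905 -0.06372248] 0.09437024514701386 -0.0188
```

View pics/scene0.png

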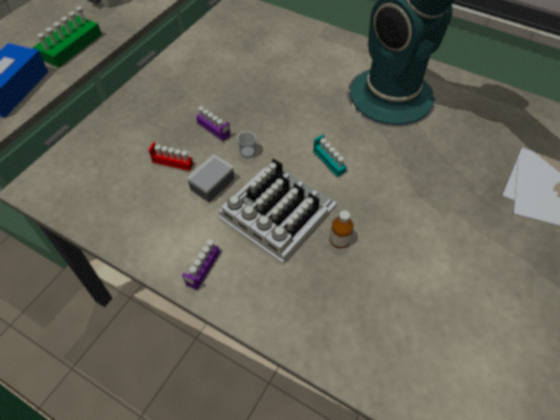

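View pics/side0.png

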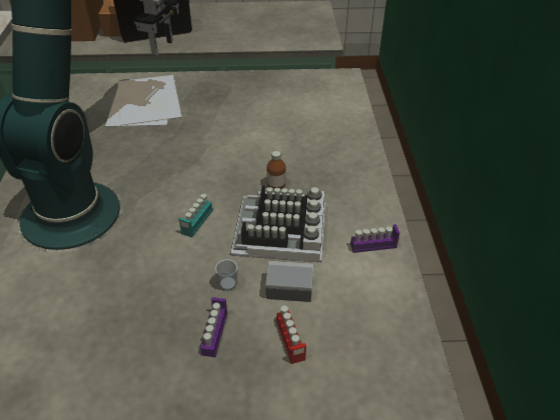

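The scene shows four black carriers at about (265,178), (272,193), (288,205) and (300,215). The one nearest the grey box (end plate at (278,167)) sticks out. The side view agrees, with its row at (266,235). The lookalikes are purple (213,123) and (202,264), red (171,157) and turquoise (330,155), and I exclude them by colour. Next is a close crop of both views.

```bash
python3 - <<'E'
import cv2,numpy as np
a=cv2.imread("pics/scene0.png")[150:270,205:365]; b=cv2.imread("pics/side0.png")[175:270,225:335]
a=cv2.resize(a,None,fx=5,fy=5,interpolation=cv2.INTER_CUBIC)
b=cv2.resize(b,None,fx=6,fy=6,interpolation=cv2.INTER_CUBIC)
cv2.imwrite("pics/a.png",a);cv2.imwrite("pics/b.png",b)
E
```

```text
(no output)
```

View pics/a.png

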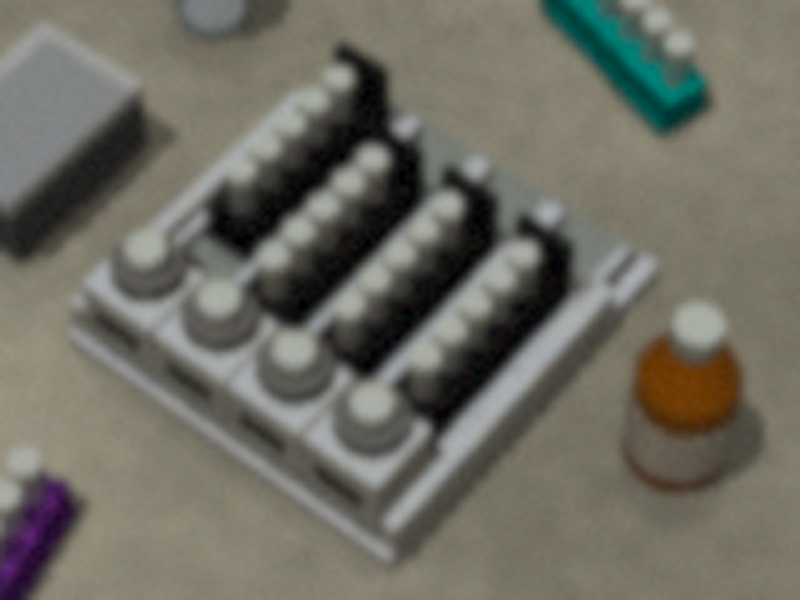

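View pics/b.png

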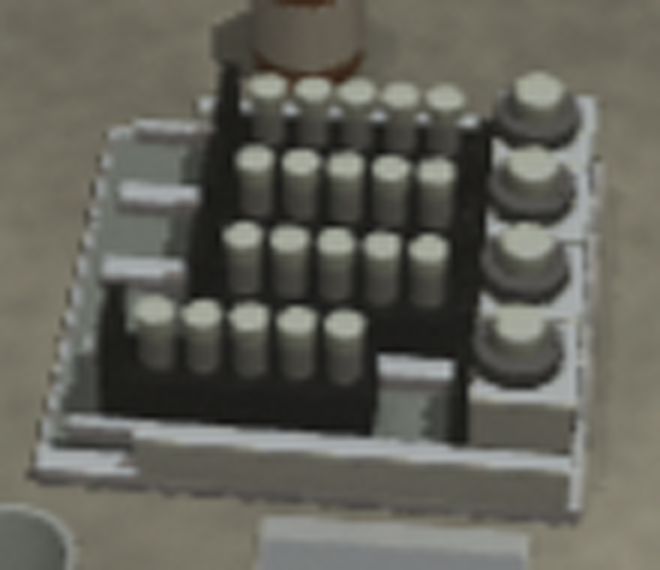

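The crops confirm that the grey-box-side carrier sticks out: its caps run from (340,75) to (242,170) in the scene crop, and (155,312) to (345,322) in the side crop. Its key tops are at (148,245) and (520,322). Next I triangulate.

```bash
cat >h.py <<'E'
from workcell import manip
import numpy as np
def ray(m,p):
    f=210/np.tan(np.radians(m["vertical_fov"]/2)); R=np.array(m["R"]);t=np.array(m["t"])
    d=R.T@np.array([(p[0]-m["cx"])/f,(p[1]-m["cy"])/f,1]); return -R.T@t,d/np.linalg.norm(d)
def tri(ra,rb):
    (c,d),(e,g)=ra,rb
    s,_,_,_=np.linalg.lstsq(np.c_[d,-g],e-c,rcond=None); P,Q=c+s[0]*d,e+s[1]*g
    return (P+Q)/2,np.linalg.norm(P-Q)
def onz(r,z): c,d=r; return c+d*(z-c[2])/d[2]
E
python3 - <<'E'
from h import *
S,D=manip.camera_model("scene"),manip.camera_model("side")
sc=lambda p:((p[0]+.5)/5-.5+205,(p[1]+.5)/5-.5+150)
sd=lambda p:((p[0]+.5)/6-.5+225,(p[1]+.5)/6-.5+175)
K=[]
for n,a,b in [("k0",(148,245),(520,322)),("k1",(222,298),(526,243)),("k2",(296,348),(532,166)),("k3",(372,403),(540,90)),
 ("o-near",(340,75),(155,310)),("o-far",(242,170),(345,322)),("1-near",(374,155),(244,236)),("1-far",(273,255),(429,245)),("3-near",(522,250),(268,85)),("3-far",(427,356),(446,97))]:
    P,e=tri(ray(S,sc(a)),ray(D,sd(b)));print(n,P.round(4),round(e,4)); K.append(P)
K=np.array(K); d=np.polyfit([0,1,2,3],K[:4],1)[0];print("pitch",np.linalg.norm(d[:2]),"yaw",np.degrees(np.arctan2(-d[0],d[1])))
for i in(4,6,8):
    v=K[i+1]-K[i];print(np.degrees(np.arctan2(v[1],v[0])),np.linalg.norm(v))
E
```

```text
k0 [ 0.6703 -0.1687  0.0891] 0.0032
k1 [ 0.6775 -0.1186  0.087 ] 0.0026
k2 [ 0.6845 -0.07    0.0875] 0.0022
k3 [ 0.693  -0.0201  0.0883] 0.001
o-near [ 0.5151 -0.1463  0.0799] 0.0026
o-far [ 0.5972 -0.1572  0.0797] 0.0012
1-near [ 0.5542 -0.1019  0.0801] 0.0032
1-far [ 0.6365 -0.1128  0.0809] 0.0003
3-near [ 0.5685 -0.0033  0.0808] 0.001
3-far [ 0.6503 -0.0134  0.0796] 0.0014
pitch 0.049990071464679535 yaw -8.650369594044731
-7.558691080767011 0.08281597091736538
-7.54310486817046 0.0830534496447222
-7.027595200776463 0.08243313516401451
```

Call:
drive_tool --pt "0 0 0" --pt "0 0 0" --pt "-0.7 -1.5 0" --pt "-1.4 -3 0" --pt "-1.4 -3 0" --pt "-1.4 -3 0" --pt "-1.4 -3 0" --pt "-1.4 -3 0" --pt "-1.4 -3 0" --pt "-1.4 -3 0" --yaw '[-0.114,-0.113,0,0,0,0,0,0,0,0]' --grip -1 --squeeze 10

```text
time: 0.93
tool_pos: [0.2968, 0.3443, 0.2053]
orientation: [-180.0, -0.0, 172.0]
force: [2.0, -0.1, 0.5]
width: 0.0308
grasp_force: 0.0
```

Call:
drive_tool --pt "-1.4 -3 0" --pt "-1.4 -3 0" --pt "-1.4 -3 0" --pt "-1.4 -3 0" --pt "-1.4 -3 0" --pt "-1.4 -3 0" --pt "-1.4 -3 0" --pt "-1.4 -3 0" --pt "-1.4 -3 0" --pt "-1.4 -3 0" --yaw '[0,0,0,0,0,0,0,0,0,0]'

```text
time: 1.77
tool_pos: [0.3936, 0.0277, 0.2055]
orientation: [180.0, 0.0, 172.0]
force: [0.2, 0.8, -0.7]
width: 0.0003
grasp_force: 0.0
```

Call:
drive_tool --pt "-1.4 -3 0" --pt "-1.4 -3 0" --pt "-1.4 -3 0" --pt "-1.3 -2.8 0" --pt "-1 -2 0" --pt "-0.7 -1.3 0" --pt "-0.4 -0.7 0" --pt "0 0 0" --pt "0 0 0" --yaw '[0,0,0,0,0,0,0,0,0]'

```text
time: 2.52
tool_pos: [0.4466, -0.1371, 0.2052]
orientation: [-180.0, -0.0, 172.0]
force: [-0.5, 0.1, 0.1]
width: 0.0001
grasp_force: 0.0
```

```bash
python3 - <<'E'
from h import *
import cv2
s=manip.read_state();m=manip.camera_model("wrist");cv2.imwrite("pics/w1.png",manip.capture("wrist"));print(s["tool_pos"],s["orientation"],m["vertical_fov"],-np.array(m["R"]).T@np.array(m["t"]))
E
```

```text
[ 0.44657876 -0.13713009  0.20524962] [-1.79995246e+02 -3.79281771e-02  1.71986482e+02] 67.77353447112904 [ 0.36789814 -0.12567956  0.38438461]
```

View pics/w1.png

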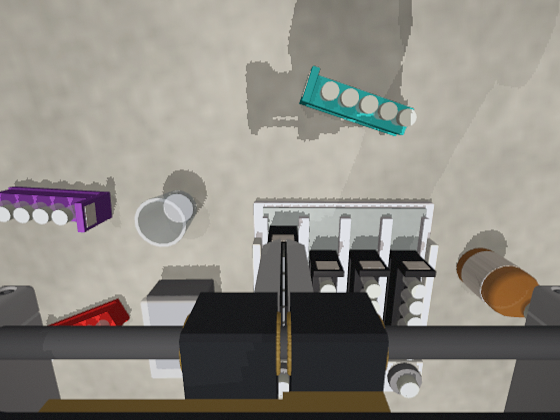

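The wrist view shows carrier_out's plate top edge at rows 226-238, columns 268-299. Its neighbours' plates start at about row 251, and the dock's robot-side edge is at about row 203.

```bash
python3 - <<'E'
from h import *
import cv2
im=cv2.imread("pics/w1.png");m=manip.camera_model("wrist")
g=cv2.cvtColor(im,cv2.COLOR_BGR2GRAY)
for c in (276,292,327,370,412): print(c,g[196:275,c].tolist())
print("row232",g[232,255:312].tolist())
O=np.array([.5733,-.1551]);u=np.array([np.cos(np.radians(-8)),np.sin(np.radians(-8))]);v=np.array([-u[1],u[0]])
for p,z in [((268,227),.076),((299,227),.076),((283,227),.076),((327,251),.076),((370,251),.076),((412,251),.076),((260,203),.012),((430,203),.012)]:
    P=onz(ray(m,p),z);d=P[:2]-O;print(p,P.round(4),"lane",(d@u).round(4),(d@v).round(4))
E
```

```text
276 [185, 187, 186, 156, 127, 116, 134, 212, 230, 208, 161, 114, 183, 202, 203, 163, 127, 130, 132, 132, 133, 134, 133, 133, 132, 131, 132, 133, 137, 95, 29, 13, 19, 15, 15, 17, 19, 13, 55, 104, 119, 120, 116, 112, 106, 103, 100, 99, 100, 99, 99, 98, 100, 100, 100, 99, 99, 98, 99, 99, 100, 99, 98, 100, 99, 99, 99, 100, 99, 99, 100, 99, 99, 98, 99, 97, 99, 99, 99]
292 [188, 156, 131, 135, 130, 117, 127, 212, 230, 227, 196, 112, 178, 204, 202, 199, 162, 131, 133, 133, 133, 131, 134, 134, 133, 133, 133, 132, 137, 95, 29, 13, 15, 13, 15, 19, 10, 15, 56, 108, 122, 124, 121, 121, 109, 105, 105, 104, 104, 101, 99, 99, 100, 100, 100, 99, 99, 99, 98, 100, 98, 100, 99, 99, 98, 99, 99, 99, 98, 99, 100, 101, 99, 100, 100, 99, 99, 99, 99]
327 [193, 196, 193, 163, 138, 121, 112, 209, 229, 227, 195, 115, 173, 199, 197, 195, 193, 192, 191, 186, 184, 183, 184, 184, 184, 185, 184, 184, 185, 184, 185, 184, 184, 185, 184, 184, 182, 181, 182, 150, 129, 120, 117, 117, 119, 119, 119, 119, 118, 119, 118, 119, 123, 95, 41, 15, 17, 13, 17, 12, 18, 14, 17, 12, 2, 101, 119, 117, 117, 116, 115, 116, 114, 69, 15,
[... 794 characters left out ...]
2, 166, 175, 200, 199, 198, 208, 227, 225, 226, 226, 200, 136, 3, 13, 17, 16, 13, 18, 17, 19, 15, 16, 12, 16, 22, 16, 7, 18, 16, 15, 16, 14, 18, 16, 16, 10, 18, 18, 19, 14, 52, 157, 233, 227, 225, 225, 225, 225, 225, 225, 227, 221, 167, 185, 183]
(268, 227) [ 0.4709 -0.1558  0.076 ] lane -0.1013 -0.015
(299, 227) [ 0.4753 -0.1238  0.076 ] lane -0.1014 0.0173
(283, 227) [ 0.473  -0.1403  0.076 ] lane -0.1013 0.0007
(327, 251) [ 0.5062 -0.0977  0.076 ] lane -0.0744 0.0475
(370, 251) [ 0.5126 -0.0523  0.076 ] lane -0.0744 0.0933
(412, 251) [ 0.5188 -0.008   0.076 ] lane -0.0745 0.1381
(260, 203) [ 0.4601 -0.1672  0.012 ] lane -0.1105 -0.0277
(430, 203) [0.489  0.0401 0.012 ] lane -0.1107 0.1815
```

```bash
python3 - <<'E'
from h import *
m=manip.camera_model("wrist")
O=np.array([.5733,-.1551]);u=np.array([np.cos(np.radians(-8)),np.sin(np.radians(-8))]);v=np.array([-u[1],u[0]])
for p,z in [((268.5,234),.076),((297.5,234),.076),((283,234),.076),((283,225.3),.018),((327,260.7),.076),((370,260.5),.076),((412,261),.076),((327,249.5),.018),((300,202.7),.0),((300,206.5),.012)]:
    P=onz(ray(m,p),z);d=P[:2]-O;print(p,P.round(4),"lane",(d@u).round(4),(d@v).round(4))
E
```

```text
(268.5, 234) [ 0.4786 -0.1565  0.076 ] lane -0.0936 -0.0145
(297.5, 234) [ 0.4828 -0.1264  0.076 ] lane -0.0936 0.0159
(283, 234) [ 0.4807 -0.1414  0.076 ] lane -0.0936 0.0007
(283, 225.3) [ 0.4906 -0.1428  0.018 ] lane -0.0836 0.0006
(327, 260.7) [ 0.5175 -0.0988  0.076 ] lane -0.0631 0.048
(370, 260.5) [ 0.5236 -0.053   0.076 ] lane -0.0634 0.0942
(412, 261) [ 0.5304 -0.0083  0.076 ] lane -0.0629 0.1394
(327, 249.5) [ 0.5302 -0.0923  0.018 ] lane -0.0514 0.0562
(300, 202.7) [ 0.4697 -0.1181  0.    ] lane -0.1078 0.0222
(300, 206.5) [ 0.4713 -0.119   0.012 ] lane -0.106 0.0216
```

```bash
python3 - <<'E'
import cv2
im=cv2.imread("pics/w1.png")[195:305,240:400];cv2.imwrite("pics/w1c.png",cv2.resize(im,None,fx=5,fy=5,interpolation=cv2.INTER_CUBIC))
E
```

```text
(no output)
```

View pics/w1c.png

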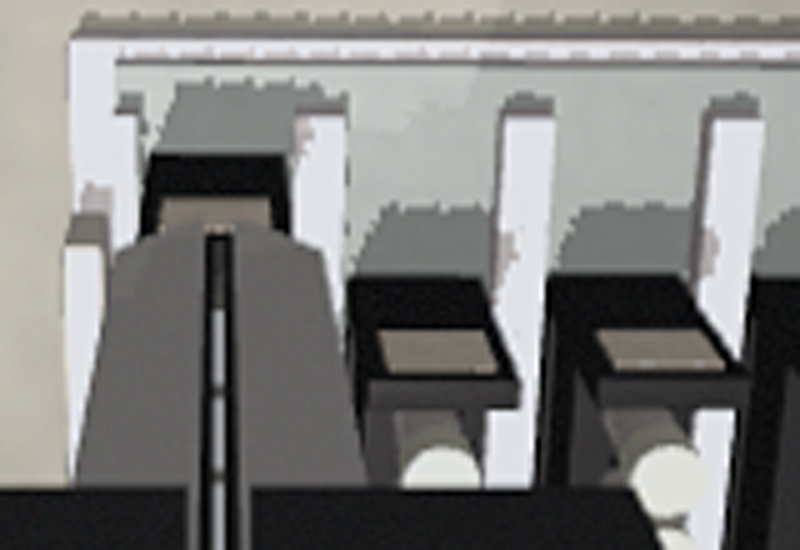

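carrier_out's plate foot is at lane x ≈ -84 mm and the neighbours' at -51 mm, so it has about 33 mm to go, and the lane yaw of -8° is confirmed. I'll go down behind it.

Call:
drive_tool --pt "0 0 1.5" --pt "0 0 3" --pt "0 0 3" --pt "0 0 3" --pt "0 0 2.8" --pt "0 0 1.7" --pt "0 0 0.9" --pt "0 0 0.4" --pt "0 0 0" --pt "0 0 0" --yaw '[0,0,0,0,0,0,0,0,0,0]'

```text
time: 3.4
tool_pos: [0.4474, -0.1375, 0.0434]
orientation: [180.0, 0.1, 172.0]
force: [0.3, -0.6, 0.6]
width: 0.0004
grasp_force: 0.0
```

Call:
drive_tool --pt "-0.3 0 0" --pt "-0.5 0 0" --pt "-0.5 0 0" --pt "-0.4 0 0" --pt "-0.3 0 0" --pt "-0.2 0 0" --pt "-0.2 0 0" --pt "-0.2 0 0" --pt "0 0 0" --pt "0 0 0" --yaw '[0,0,0,0,0,0,0,0,0,0]'

```text
time: 4.23
tool_pos: [0.4725, -0.1413, 0.0424]
orientation: [-180.0, -0.0, 172.0]
force: [0.3, -0.1, -0.2]
width: 0.0005
grasp_force: 0.0
```

Call:
drive_tool --pt "-0.15 0 0" --pt "-0.15 0 0" --pt "-0.15 0 0" --pt "-0.15 0 0" --pt "-0.15 0 0" --pt "-0.15 0 0" --pt "-0.15 0 0" --pt "-0.15 0 0" --yaw '[0,0,0,0,0,0,0,0]'

```text
time: 4.9
tool_pos: [0.4842, -0.143, 0.0424]
orientation: [180.0, -0.0, 172.0]
force: [-2.6, 0.1, 2.5]
width: 0.0006
grasp_force: 1.3
```

Call:
drive_tool --pt "-0.15 0 0" --pt "-0.15 0 0" --pt "-0.15 0 0" --pt "-0.15 0 0" --pt "-0.15 0 0" --pt "-0.15 0 0" --yaw '[0,0,0,0,0,0]'

```text
time: 5.4
tool_pos: [0.4935, -0.1442, 0.0424]
orientation: [-180.0, -0.0, 172.0]
force: [-1.1, 0.2, -0.8]
width: 0.0006
grasp_force: 0.6
```

Call:
drive_tool --pt "-0.15 0 0" --pt "-0.15 0 0" --pt "-0.15 0 0" --pt "-0.15 0 0" --pt "-0.15 0 0" --pt "-0.15 0 0" --pt "-0.15 0 0" --pt "-0.15 0 0" --yaw '[0,0,0,0,0,0,0,0]'

```text
time: 6.07
tool_pos: [0.5054, -0.1459, 0.0425]
orientation: [-180.0, 0.0, 172.0]
force: [-1.6, -0.2, -1.1]
width: 0.0007
grasp_force: 0.6
```

Call:
drive_tool --pt "-0.1 0 0" --pt "-0.1 0 0" --pt "-0.1 0 0" --pt "0 0 0" --pt "0 0 0" --yaw '[0,0,0,0,0]'

```text
time: 6.48
tool_pos: [0.5085, -0.1464, 0.0426]
orientation: [-180.0, 0.0, 172.0]
force: [0.1, -0.4, 0.5]
width: 0.0007
grasp_force: 0.0
```

```bash
python3 - <<'E'
from h import *
import cv2
m=manip.camera_model("wrist");im=manip.capture("wrist");s=manip.read_state();print(s["tool_pos"],s["force"])
cv2.imwrite("pics/w2.png",cv2.resize(im[150:350,180:460],None,fx=2.8,fy=2.8,interpolation=cv2.INTER_CUBIC))
E
```

```text
[ 0.50845488 -0.14636703  0.04260169] [-0.35842672  0.86357385  0.84557619]
```

View pics/w2.png

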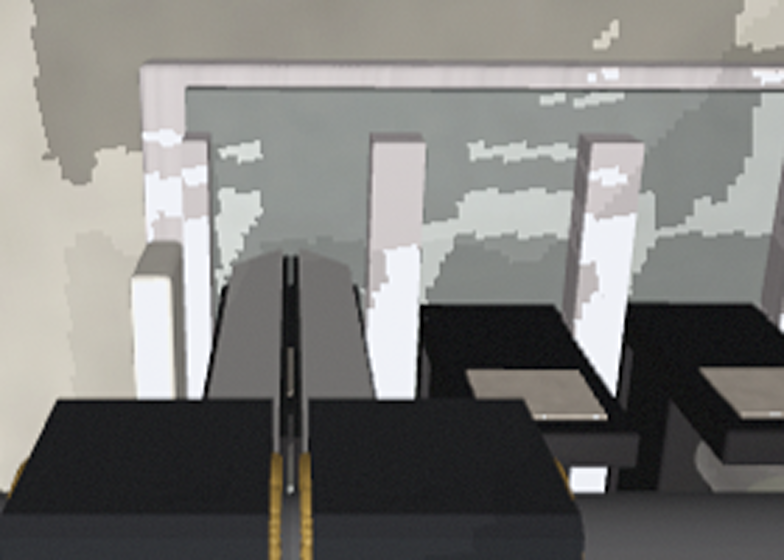

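The foot of the pushed carrier (crop row ~288) is still about 4 mm short of the neighbours' (row ~303). I'll finish in fine steps.

Call:
drive_tool --pt "-0.07 0 0" --pt "-0.07 0 0" --pt "-0.07 0 0" --pt "-0.07 0 0" --yaw '[0,0,0,0]'

```text
time: 6.87
tool_pos: [0.5109, -0.1467, 0.0425]
orientation: [-180.0, -0.0, 172.0]
force: [-2.6, -0.6, 2.4]
width: 0.0003
grasp_force: 1.4
```

Call:
drive_tool --pt "-0.05 0 0" --pt "-0.05 0 0" --pt "-0.05 0 0" --yaw '[0,0,0]'

```text
time: 7.12
tool_pos: [0.5125, -0.1469, 0.0425]
orientation: [-180.0, -0.0, 172.0]
force: [-3.2, 0.3, 2.4]
width: 0.0001
grasp_force: 1.5
```

```bash
cat >foot.py <<'E'
from h import *
import cv2
im=manip.capture("wrist");g=cv2.cvtColor(im,cv2.COLOR_BGR2GRAY).astype(int)
s=manip.read_state();print(s["tool_pos"],s["force"],s["grasp_force"])
def foot(c):
    col=g[235:300,c]; k=np.where(col<45)[0]
    return None if not len(k) else 235+k[0]
print([(c,foot(c)) for c in list(range(252,264))+list(range(302,318))+[340,350,360,370,410,420,430,440]])
E
python3 foot.py
```

```text
[ 0.51261932 -0.14693875  0.04249659] [-2.35183055 -0.91872932  1.73816794] 1.107373684644699
[(252, np.int64(293)), (253, np.int64(287)), (254, np.int64(282)), (255, np.int64(276)), (256, np.int64(270)), (257, np.int64(265)), (258, np.int64(259)), (259, np.int64(253)), (260, np.int64(253)), (261, np.int64(293)), (262, np.int64(293)), (263, np.int64(293)), (302, np.int64(293)), (303, np.int64(293)), (304, np.int64(293)), (305, np.int64(293)), (306, np.int64(293)), (307, np.int64(254)), (308, np.int64(261)), (309, np.int64(265)), (310, np.int64(293)), (311, np.int64(293)), (312, np.int64(293)), (313, np.int64(293)), (314, np.int64(293)), (315, np.int64(293)), (316, np.int64(293)), (317, np.int64(293)), (340, np.int64(254)), (350, np.int64(254)), (360, np.int64(254)), (370, np.int64(254)), (410, np.int64(253)), (420, np.int64(253)), (430, np.int64(254)), (440, np.int64(254))]
```

The feet are now at rows 253 and 254, so it is almost home. I'll nudge on and watch the force.

Call:
drive_tool --pt "-0.05 0 0" --pt "-0.05 0 0" --yaw '[0,0]'

```text
time: 7.33
tool_pos: [0.5135, -0.1471, 0.0425]
orientation: [-180.0, 0.0, 172.0]
force: [-2.6, -0.4, 0.8]
width: 0.0002
grasp_force: 1.2
```

Call:
drive_tool --pt "-0.05 0 0" --pt "-0.05 0 0" --pt "0 0 0" --yaw '[0,0,0]'

```text
time: 7.58
tool_pos: [0.5145, -0.1472, 0.0425]
orientation: [-180.0, -0.0, 172.0]
force: [-3.2, 0.6, 2.4]
width: 0.0004
grasp_force: 1.4
```

```bash
python3 foot.py
```

```text
[ 0.51446957 -0.14717409  0.04246746] [-3.01943491  0.397265    1.28448669] 1.2730364128947258
[(252, np.int64(293)), (253, np.int64(287)), (254, np.int64(282)), (255, np.int64(276)), (256, np.int64(270)), (257, np.int64(265)), (258, np.int64(260)), (259, np.int64(253)), (260, np.int64(253)), (261, np.int64(293)), (262, np.int64(293)), (263, np.int64(293)), (302, np.int64(293)), (303, np.int64(293)), (304, np.int64(293)), (305, np.int64(293)), (306, np.int64(293)), (307, np.int64(254)), (308, np.int64(261)), (309, np.int64(266)), (310, np.int64(293)), (311, np.int64(293)), (312, np.int64(293)), (313, np.int64(293)), (314, np.int64(293)), (315, np.int64(293)), (316, np.int64(293)), (317, np.int64(293)), (340, np.int64(251)), (350, np.int64(251)), (360, np.int64(251)), (370, np.int64(252)), (410, np.int64(251)), (420, np.int64(251)), (430, np.int64(251)), (440, np.int64(251))]
```

Call:
drive_tool --pt "-0.05 0 0" --pt "-0.05 0 0" --pt "0 0 0" --yaw '[0,0,0]'

```text
time: 7.88
tool_pos: [0.5153, -0.1473, 0.0425]
orientation: [180.0, -0.0, 172.0]
force: [-4.5, 1.1, 3.2]
width: 0.0005
grasp_force: 2.5
```

The force has risen from about -3 to -4.5 N over the last 1 mm, so the sprung stop is engaged. I'll back off and lift.

Call:
drive_tool --pt "0.05 0 0" --pt "0.05 0 0" --pt "0.1 0 0" --pt "0.2 0 0" --pt "0.5 0 0" --pt "1 0 0" --pt "1 0 0" --pt "1 0 0" --pt "0 0 0" --pt "0 0 0" --yaw '[0,0,0,0,0,0,0,0,0,0]'

```text
time: 8.72
tool_pos: [0.4765, -0.1417, 0.0427]
orientation: [180.0, 0.0, 172.0]
force: [0.2, -0.1, 0.7]
width: 0.0006
grasp_force: 0.0
```

Call:
drive_tool --pt "0 0 -1" --pt "0 0 -2" --pt "0 0 -2.5" --pt "0 0 -2.5" --pt "0 0 -1" --pt "0 0 0" --pt "0 0 0" --yaw '[0,0,0,0,0,0,0]'

```text
time: 9.3
tool_pos: [0.4773, -0.1417, 0.1328]
orientation: [180.0, 0.1, 172.0]
force: [0.6, 0.3, -0.1]
width: 0.0001
grasp_force: 0.0
```

```bash
python3 - <<'E'
from h import *
import cv2
m=manip.camera_model("wrist");im=manip.capture("wrist");print(manip.read_state()["tool_pos"])
cv2.imwrite("pics/w3.png",cv2.resize(im[170:350,200:450],None,fx=3.2,fy=3.2,interpolation=cv2.INTER_CUBIC))
g=cv2.cvtColor(im,cv2.COLOR_BGR2GRAY).astype(int)
for c in list(range(264,308,4))+[325,335,345,370,380,390,420,430]:
    k=np.where(g[215:320,c]<60)[0]
    if len(k):
        r=215+k[0]; a,b=g[r-1,c],g[r,c]; P=onz(ray(m,(c,r)),.018); d=P[:2]-[.572,-.1541];t=np.radians(-8)
        print(c,r,g[r-3:r+3,c],(d@[np.cos(t),np.sin(t)]).round(4),(d@[-np.sin(t),np.cos(t)]).round(4))
cv2.imwrite("pics/side1.png",manip.capture("side"));cv2.imwrite("pics/scene1.png",manip.capture("scene"))
E
```

```text
[ 0.47674638 -0.14162882  0.13205437]
264 292 [106 105  98  57  25  28] -0.0012 -0.0208
268 292 [105 106  97  56  26  25] -0.0012 -0.0166
272 292 [105 107  96  58  26  26] -0.0012 -0.0124
276 292 [105 108  95  57  26  29] -0.0012 -0.0082
280 268 [60 60 62 59 59 60] -0.029 -0.0039
284 251 [75 75 60 31 20 19] -0.0479 0.0002
292 292 [105 107  96  55  25  27] -0.0012 0.0087
296 292 [106 106  97  58  26  25] -0.0012 0.0129
300 292 [104 106  97  57  23  27] -0.0012 0.0172
304 292 [104 107  96  57  25  28] -0.0012 0.0214
325 250 [125 128  88  29  13  18] -0.049 0.0418
335 250 [126 128  90  26  14  20] -0.0491 0.0519
345 250 [124 130  89  25  18  15] -0.0491 0.0621
370 250 [125 114  63  14  18  16] -0.0491 0.0874
380 250 [126 114  64  16  16  13] -0.0491 0.0976
390 250 [125 129  83  16  15  11] -0.0491 0.1077
420 250 [122 126  88  27  13  18] -0.0491 0.1381
430 250 [124 127  87  29  15  15] -0.0491 0.1483
```

View pics/w3.png

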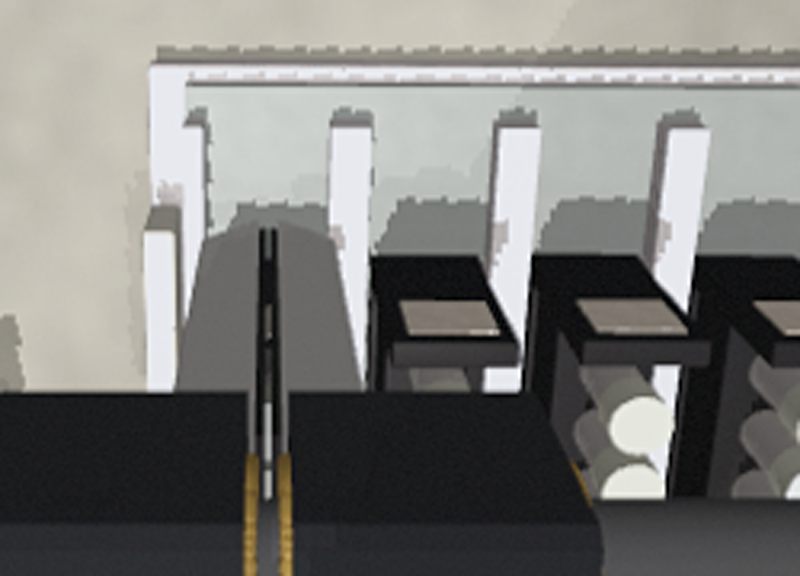

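Through the finger gap, the pushed plate's foot is at row 251 against 250 for the neighbours, so it is level to within about 1 mm. Next I move over its key.

Call:
drive_tool --pt "-1 0 0" --pt "-2.5 0 0" --pt "-3 0 0" --pt "-3 0 0" --pt "-3 0 0" --pt "-3 0 0" --pt "-2 0 0" --pt "-1.3 0 0" --pt "-0.6 0 0" --pt "0 0 0" --yaw '[0,0,0,0,0,0,0,0,0,0]'

```text
time: 10.28
tool_pos: [0.6696, -0.1691, 0.1311]
orientation: [-180.0, -0.1, 172.0]
force: [0.5, -0.5, 0.4]
width: 0.0003
grasp_force: 0.0
```

```bash
python3 - <<'E'
from h import *
import cv2
s=manip.read_state();print(s["tool_pos"],s["force"])
a=cv2.imread("pics/side1.png")[175:270,225:335];b=manip.capture("side")[150:270,215:345]
f=lambda x:cv2.resize(x,(400,int(400*x.shape[0]/x.shape[1])),interpolation=cv2.INTER_CUBIC)
a,b=f(a),f(b);h=max(len(a),len(b));p=lambda x:np.vstack([x,np.zeros((h-len(x),400,3),np.uint8)])
cv2.imwrite("pics/s2.png",np.hstack([p(a),p(b)]))
E
```

```text
[ 0.6695507  -0.16907462  0.13113366] [ 0.53316558 -0.45635757  0.44939296]
```

View pics/s2.png

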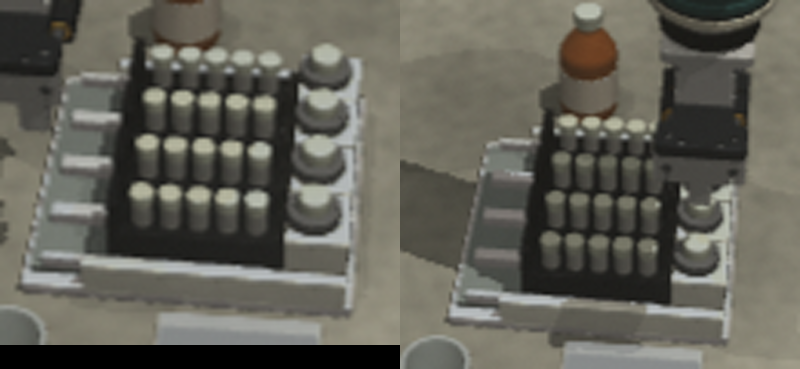

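The carrier is level with its neighbours in the side view (cap row at (142–257,190), aligned with the other rows). I'll now press the key.

Call:
drive_tool --pt "0 0.1 0.5" --pt "0 0 1" --pt "0 0 1" --pt "0 0 0.6" --pt "0 0 0.3" --pt "0 0 0.1" --pt "0 0 0" --pt "0 0 0" --yaw '[0,0,0,0,0,0,0,0]'

```text
time: 11.0
tool_pos: [0.6692, -0.168, 0.0978]
orientation: [-180.0, 0.0, 172.0]
force: [-0.5, -0.8, 0.6]
width: 0.0003
grasp_force: 0.0
```

Call:
drive_tool --pt "0 0 0.1" --pt "0 0 0.1" --pt "0 0 0.1" --pt "0 0 0.1" --pt "0 0 0.1" --pt "0 0 0.1" --pt "0 0 0.1" --pt "0 0 0" --yaw '[0,0,0,0,0,0,0,0]'

```text
time: 11.67
tool_pos: [0.669, -0.1679, 0.0902]
orientation: [-180.0, -0.0, 172.0]
force: [0.2, -0.7, -0.5]
width: 0.0005
grasp_force: 0.0
```

Call:
drive_tool --pt "0 0 0.1" --pt "0 0 0.1" --pt "0 0 0.1" --pt "0 0 0.1" --pt "0 0 0.1" --pt "0 0 0.1" --pt "0 0 0" --yaw '[0,0,0,0,0,0,0]'

```text
time: 12.25
tool_pos: [0.6692, -0.1679, 0.0845]
orientation: [-180.0, 0.0, 172.0]
force: [-0.8, 1.4, 5.2]
width: 0.0007
grasp_force: 2.4
```

Call:
drive_tool --pt "0 0 0.1" --pt "0 0 0.1" --pt "0 0 0.1" --pt "0 0 0" --yaw '[0,0,0,0]'

```text
time: 12.58
tool_pos: [0.6692, -0.1679, 0.0816]
orientation: [-180.0, 0.0, 172.0]
force: [-1.4, 0.7, 6.4]
width: 0.0007
grasp_force: 3.4
```

Call:
drive_tool --pt "0 0 0.05" --pt "0 0 0.05" --pt "0 0 0" --yaw '[0,0,0]'

```text
time: 12.83
tool_pos: [0.6692, -0.168, 0.0808]
orientation: [-180.0, 0.0, 172.0]
force: [-1.7, 1.1, 6.7]
width: 0.0004
grasp_force: 3.7
```

Call:
drive_tool --pt "0 0 0.05" --pt "0 0 0.05" --pt "0 0 0" --yaw '[0,0,0]'

```text
time: 13.08
tool_pos: [0.6693, -0.168, 0.0803]
orientation: [180.0, 0.0, 172.0]
force: [-5.3, 1.4, 12.8]
width: 0.0004
grasp_force: 6.3
```

Call:
drive_tool --pt "0 0 0.04" --pt "0 0 0" --pt "0 0 0" --yaw '[0,0,0]'

```text
time: 13.33
tool_pos: [0.6693, -0.1679, 0.0802]
orientation: [180.0, 0.0, 172.0]
force: [-5.6, 2.9, 16.1]
width: 0.0005
grasp_force: 8.5
```

The force is 16 N and the tool has stopped moving, so the key is bottomed. I'll release and withdraw.

Call:
drive_tool --pt "0 0 -0.1" --pt "0 0 -0.2" --pt "0 0 -0.3" --pt "0 0 -0.4" --pt "0 0 -1" --pt "0 0 -2" --pt "0 0 -2.5" --pt "0 0 -2" --pt "0 0 -1" --pt "0 0 0" --yaw '[0,0,0,0,0,0,0,0,0,0]'

```text
time: 14.17
tool_pos: [0.67, -0.1683, 0.1766]
orientation: [-180.0, 0.2, 172.0]
force: [0.0, -0.1, -0.9]
width: 0.0005
grasp_force: 0.0
```

Call:
drive_tool --pt "1 0 -0.5" --pt "3 0 -1" --pt "3 0 -1" --pt "3 0 -1" --pt "3 0 0" --pt "3 0 0" --pt "2 0 0" --pt "1 0 0" --pt "0 0 0" --pt "0 0 0" --yaw '[0,0,0,0,0,0,0,0,0,0]'

```text
time: 15.0
tool_pos: [0.4811, -0.1411, 0.2089]
orientation: [180.0, 0.0, 172.0]
force: [1.0, 0.2, -0.5]
width: 0.0005
grasp_force: 0.0
```

```bash
python3 - <<'E'
from h import *
import cv2
s=manip.read_state();print(s["time"],s["tool_pos"],s["force"])
a=manip.capture("side")[160:280,210:350];b=manip.capture("scene")[140:280,200:370]
f=lambda x:cv2.resize(x,(400,340),interpolation=cv2.INTER_CUBIC)
cv2.imwrite("pics/end.png",np.hstack([f(a),f(b)]))
E
```

```text
15.0 [ 0.481139   -0.1411211   0.20892184] [ 0.97941159  0.24335126 -0.53569928]
```

View pics/end.png

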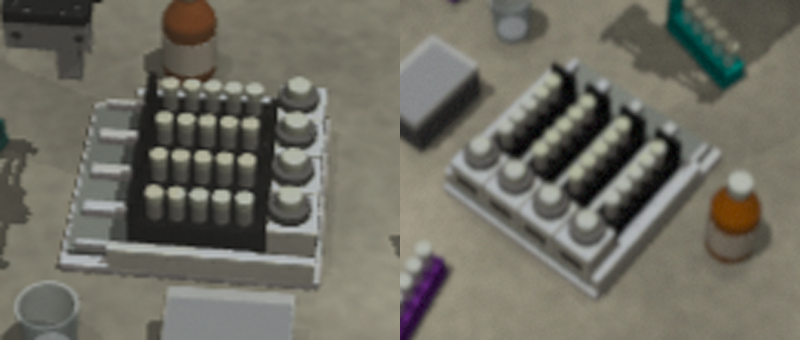

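The four carriers are level, the key at (290,200) in the side half is back up, and nothing else has moved. I'm handing in.

```bash
python3 -c "
from workcell import manip
print(manip.sign_off())"
```

```text
the job is handed in; nothing more can be done
None
```

I pushed the carrier nearest the grey box home against its stop, level with its neighbours to about 1 mm. I then pressed its key fully down and let it come back up, withdrew the arm, and handed the job in at about 15 s.

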